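Ready a glaze test: square the tiles, free the jar cap and hold it off

TASK

Set up for a glaze test: first lay the loose terracotta tile squarely on top of the pile of two, all edges in line, and let go of it. Then twist the cap on the glass jar until it comes free (nobody remembers whether this jar has a right-hand or a left-hand thread, so if it does not come off one way, try the other) and lift it off. Finish while still holding the cap level in the gripper above the open jar, its lower edge well clear of the rim by a few centimetres, with the pile still square and the plate, rib and trimming tool left where they are.

Things in the scene. Friction and masses are not known exactly. Their poses are not given: they have to be found in the camera images.
- tile_loose_mid (a point): the loose tile, lying alone flat on the bench: bisque-fired terracotta test tile, flat rectangular slab 90 x 60 x 12 mm, about 110 g; this point is its centre, half-way up; x along the 90 mm length, y along the 60 mm width, z up
- tile_upper_mid (a point): upper tile of the pile (its top face is 24 mm above the bench): bisque-fired terracotta test tile, flat rectangular slab 90 x 60 x 12 mm, about 110 g; this point is its centre, half-way up; x along the 90 mm length, y along the 60 mm width, z up
- tile_lower_mid (a point): lower tile of the pile, on the bench: bisque-fired terracotta test tile, flat rectangular slab 90 x 60 x 12 mm, about 110 g; this point is its centre, half-way up; x along the 90 mm length, y along the 60 mm width, z up
- cap_grip (a point): aluminium twist cap, 85 to 170 g: round, 66 mm across, 22 mm high, with an upright bar on top 50 long, 14 thick, 28 mm high to grip. This point: middle of the bar, 14 mm below its top, 36 mm above the cap's lower edge, 130 mm above the bench when closed; x along the bar, y across it, z up
- cap_skirt (a point): centre of the cap's lower edge. Lugs in the cap hook under a hidden thread: it turns easily without rising between two firm stops 1.55 rad apart, starting in between. At one end (clockwise or anticlockwise, unknown) and in the last 0.35 rad before it, it lifts straight off; elsewhere it is locked, with 2 mm of vertical play. 18 mm of lift clears the rim
- jar_rim (a point): green glass jar 72 mm across and 112 mm tall, fixed upright in a 106 mm square wooden chock that is bolted to the bench (it neither turns nor lifts; chock 36 mm high). This point is the centre of the jar's mouth, 112 mm above the bench, on the axis about which the cap turns; z up
- plate: bystander: loose teal glazed plate, 160 mm across, 18 mm high; origin at the centre of its underside
- rib: bystander: loose red plastic rib, flat oblong 50 x 100 x 6 mm with rounded ends; origin at the centre of its underside, y along its length
- trimmer: bystander: loose trimming tool, 160 mm long, steel tip and wooden handle, 12 mm high; x along its length, origin near the middle of its underside
- crock: bystander: fixed white stoneware crock with a lid, 124 mm across, 160 mm tall; origin at the centre of its underside
Mind the look-alikes: they are no part of the job. What is shaped like the part that bears tile_loose_mid but purple or turquoise is not meant. There is more than one size of the part that bears cap_grip; the job needs the larger.

How it is judged:
On the way, in this order (a step that is already met when the one before it is completed fails the run):
1. the loose tile lies squarely on the pile and is let go, the cap still on the jar (horizontal distance between tile_upper_mid and tile_lower_mid below 0.009 m and angle between the x axis of tile_upper_mid and the x axis of tile_lower_mid, either way round below 0.15 rad and z of tile_upper_mid in the frame of tile_lower_mid between 0.009 and 0.015 m and horizontal distance between tile_loose_mid and tile_upper_mid below 0.009 m and angle between the x axis of tile_loose_mid and the x axis of tile_upper_mid, either way round below 0.15 rad and z of tile_loose_mid in the frame of tile_upper_mid between 0.009 and 0.015 m and contact force between the fingers and tile_loose below 0.05 N and z of cap_grip in the frame of jar_rim below 0.025 m), for 0.3 s.
2. the cap is lifted off the jar in the gripper (z of cap_grip in the frame of jar_rim above 0.053 m and horizontal distance between cap_grip and jar_rim below 0.04 m and angle between cap_grip's own z axis and vertical below 0.3 rad and contact force between the fingers and cap above 1 N), for 0.2 s.
At the end, for the whole second after the job is handed in: Three tiles flat in one pile, centres within 9 mm and edges within 0.15 rad of the next, untouched; cap held in the fingers, lower edge over 17 mm above the rim, within 40 mm of the jar axis, tilted under 0.3 rad; plate, rib and trimming tool moved under 30 mm (all of step 2 and horizontal distance between tile_upper_mid and tile_lower_mid below 0.009 m and angle between the x axis of tile_upper_mid and the x axis of tile_lower_mid, either way round below 0.15 rad and z of tile_upper_mid in the frame of tile_lower_mid between 0.009 and 0.015 m and horizontal distance between tile_loose_mid and tile_upper_mid below 0.009 m and angle between the x axis of tile_loose_mid and the x axis of tile_upper_mid, either way round below 0.15 rad and z of tile_loose_mid in the frame of tile_upper_mid between 0.009 and 0.015 m and contact force between the fingers and tile_loose below 0.05 N); the arm keeps its last pose, push and grip.
It fails at once if the plate is disturbed (moved more than 30 mm) (distance of plate from where it was at the start of the episode above 0.03 m).
It fails at once if the rib is disturbed (moved more than 30 mm) (distance of rib from where it was at the start of the episode above 0.03 m).
It fails at once if the trimmer is disturbed (moved more than 30 mm) (distance of trimmer from where it was at the start of the episode above 0.03 m).
It also fails if it takes over 54 s, if anything falls off the work surface, if the arm or the gripper's body presses on something with over 40 N, if the wrist force passes 120 N, or if a joint passes its speed limit or range.

ROBOT

A 6-joint arm with a two-finger parallel gripper is mounted at the origin on the work surface. World frame = base frame: x ahead of the robot, y to its left, z up, the work surface at z = 0. Lengths are in m, angles in rad, forces in N, time in s.
With the tool pointing down it reaches from about 0.25 to 0.725 m from the base axis. Payload 4 kg.
Tool frame: the origin (TCP) lies midway between the tips of the shut fingers; the grasp point (between the pads) lies 19 mm behind it; z points along the fingers, y is the direction in which the jaws open and shut (so a half turn about z gives the same grasp; the last joint's range is limited). The gripper opens to 85 mm and grips with 20 to 120 N. Pads are 22 mm wide; open, the fingers measure 114 mm over their backs; the gripper's body (76 mm by 85 mm) begins 54 mm behind the grasp point. The pads swing forward as they close: fully open they stand 13 mm farther back than shut.
Start: joints at [1.264, 0.241, 0.005, 1.335, 0, 1.571], TCP at [0.151, 0.477, 0.231] pointing down, gripper open.
Joint ranges: [-2.72, 2.72], [-1.05, 1.87], [-1.09, 1.28], [-1.99, 2.15], [-1.42, 1.44], [-3.14, 3.14]. Speed limits (rad/s): [2.79, 2.79, 3.14, 3.14, 3.14, 3.14].

INTERFACE

Orientations are given as a unit quaternion [x, y, z, w].
In Python, from workcell import get_obs, camera, camera_model, job_done, masks_of gives the robot as it stands.
- The arm moves only by the tool jog_arm, never from a script. Its argument "deltas" is a list that holds one entry, the list of rows, each a list of 7 numbers: the shift along the tool's x, y, z in mm, then the turn, a rotation vector about the tool's x, y, z in degrees, then the finger opening in mm, from 0 to 85.4. A call has 1 to 5 rows; each row shifts and turns the pose as measured when the row begins, along the tool's axes as they then stand; what a row does not reach is not made up. A row lasts 1/10 s, in which the tool goes at most 50 mm and 8.59 degrees, less where a joint would pass 70% of its speed; a pose out of reach is approached as far as the arm can. A call with a gripper value outside its range is refused whole. The fingers move at their own pace and stop on an object; the grip force is fixed at half the most. Time passes only in rows, so rows that do not move let the fingers close. It gives the time, the measured TCP pose, the force and the opening at its end, in the units of the state.
- get_obs(): the state, without advancing time (a new reading comes with each control period).
- camera(name): name is "scene" or "top" or "wrist"; returns the picture (480x640x3 uint8, red, green, blue); there is no depth.
- camera_model(name): a dict with "fovy" (degrees; the focal length in pixels is half the picture's height over the tangent of half this angle, whatever the lens; pixels are square), "cx", "cy" (the principal point, pixels), "pose" (4x4, takes a point from camera to world coordinates); the wrist camera has in their place "T_tool_cam" (4x4, takes a point from camera to tool coordinates, whose origin is the TCP and whose axes are the flange's). Camera axes: x right, y down, z forward; pixel columns grow to the right and rows downward; lengths in m; the calibration is good to about 2 mm. A picture is of the moment at which its call begins: read the wrist's pose just before it. camera_model takes no time and is no camera call.
- job_done(): hands the job in, once; it reports no verdict.
Trained networks look in the newest picture that a camera, given by its name, has taken for a name from the list of things; names that differ only in an ending like _2 or _b are one class to them, and where a whole thing is asked for, a point or a joint stands for the part that bears it (a point fixed in the world has none). Each returns a list of dicts, best first, with "conf" (0 to 1); they miss things now and then, are a little off and sometimes report something else, mostly with a low value. They report only what shows in the picture. A call takes as long as a camera call. They do not tell look-alikes from the thing itself.
- masks_of(target, camera): "pixels" (480x640 bool, what is visible of it) and "at" ([column, row] in pixels, amid what is visible of it).
The state is a dict: "clock": time; "joint_pos": joint angles; "joint_vel": joint speeds; "tau": joint torques, N m; "eef_pos": TCP position; "tool_rot": TCP orientation; "ft_force": force on the tool from outside, world axes, zero at the start; "ft_torque": the same for the moment, N m; "grip_width": finger opening in m.
Only numpy, scipy, OpenCV 4.12 (cv2) and the standard library are available. Lean on these libraries where they do the work, as an engineer would, in place of code of your own. Each camera call takes 0.05 s, during which the arm holds its last target. There are 200 camera calls.

## Working session

There is one attempt and no reset: what is moved stays moved. The work goes in short steps, Python scripts to look and compute and a tool call to move; the robot and the scene stay as the last step left them, time stands still between calls to the robot, and variables do not carry over. Pictures are saved under pics/ and viewed, about 8 in all and at most 12, crops included, and the job is handed in when it is done.

Besides the shell and the picture viewer there is one more tool, called after "Emit:" as a command line: name --argument value ..., lists and objects as JSON in quotes. jog_arm: Moves the arm, as the interface text tells. Its arguments: {"type":"object","properties":{"deltas":{"type":"array"}},"required":["deltas"]}

```bash
mkdir -p pics; cat > h.py <<'E'
import numpy as np, cv2
from workcell import *
from scipy.spatial.transform import Rotation as R
def cam(n):
    o=get_obs(); im=camera(n); m=camera_model(n)
    if 'pose' in m: T=np.array(m['pose'])
    else:
        W=np.eye(4); W[:3,:3]=R.from_quat(o['tool_rot']).as_matrix(); W[:3,3]=o['eef_pos']; T=W@np.array(m['T_tool_cam'])
    f=240/np.tan(np.radians(m['fovy'])/2)
    return im,(T,f,m['cx'],m['cy'])
def topl(px,c,z):
    T,f,cx,cy=c; px=np.atleast_2d(px).astype(float)
    d=np.c_[(px[:,0]-cx)/f,(px[:,1]-cy)/f,np.ones(len(px))]@T[:3,:3].T
    s=(z-T[2,3])/d[:,2]
    return T[:3,3]+d*s[:,None]
def proj(p,c):
    T,f,cx,cy=c; q=(np.atleast_2d(p)-T[:3,3])@T[:3,:3]
    return np.c_[q[:,0]/q[:,2]*f+cx,q[:,1]/q[:,2]*f+cy]
def save(n,im): cv2.imwrite('pics/'+n+'.png',im[:,:,::-1])
E
python3 - <<'E'
from h import *
a,c=cam('top'); save('top1',a)
for t in ['tile_loose_mid','tile_upper_mid','cap_grip','plate','rib','trimmer','crock','jar_rim']:
    for d in masks_of(t,'top'):
        m=d['pixels'].astype(np.uint8)
        r=cv2.minAreaRect(cv2.findNonZero(m))
        print(t,round(d['conf'],2),d['at'],m.sum(),[np.round(x,1) for x in r],a[d['pixels']].mean(0).round(),topl(d['at'],c,0.012)[0].round(3))
b,_=cam('scene'); save('sc1',b)
E
```

```text
tile_loose_mid 0.84 [142.7, 282.1] 877 [array([143.3, 281.8]), array([36.9, 24.7]), np.float64(9.9)] [ 43. 120. 117.] [0.498 0.366 0.012]
tile_loose_mid 0.71 [180.3, 326.1] 903 [array([184.4, 328.3]), array([25.1, 36.8]), np.float64(21.8)] [ 83.  40. 107.] [0.388 0.265 0.012]
tile_loose_mid 0.61 [193.6, 272.4] 882 [array([193.2, 273.7]), array([25.7, 36.3]), np.float64(11.3)] [117.  61.  41.] [0.525 0.238 0.012]
tile_upper_mid 0.96 [283.7, 266.8] 786 [array([284. , 268.5]), array([35. , 23.3]), np.float64(87.4)] [119.  61.  40.] [0.542 0.006 0.012]
tile_upper_mid 0.73 [351.4, 260.4] 600 [array([352.4, 258.2]), array([26.8, 26.8]), np.float64(26.6)] [138. 138. 135.] [ 0.561 -0.169  0.012]
cap_grip 0.91 [350.7, 259.1] 579 [array([352.5, 257.5]), array([25., 27.]), np.float64(90.0)] [140. 140. 138.] [ 0.565 -0.167  0.012]
cap_grip 0.72 [393.4, 252.5] 250 [array([391.5, 251.5]), array([17., 17.]), np.float64(45.0)] [137. 136. 133.] [ 0.584 -0.279  0.012]
cap_grip 0.44 [286.1, 266.6] 777 [array([284. , 268.6]), array([34.6, 23.2]), np.float64(87.4)] [119.  61.  40.] [0.543 0.    0.012]
plate 0.77 [280.7, 178.8] 2721 [array([280. , 181.5]), array([57., 58.]), np.float64(90.0)] [23. 73. 72.] [0.779 0.019 0.012]
rib 0.64 [178.5, 206.0] 641 [array([183.3, 209.1]), array([19.2, 38. ]), np.float64(63.4)] [162.  37.  32.] [0.7   0.286 0.012]
trimmer 0.56 [366.4, 187.1] 161 [array([368.5, 196.5]), array([57. ,  4.8]), np.float64(75.7)] [93. 62. 41.] [ 0.76  -0.21   0.012]
crock 0.83 [465.8, 234.1] 2317 [array([466.8, 238.3]), array([49.5, 57.3]), np.float64(45.0)] [152. 148. 143.] [ 0.635 -0.471  0.012]
crock 0.61 [351.7, 258.2] 622 [array([352., 258.]), array([26., 28.]), np.float64(90.0)] [137. 137. 134.] [ 0.567 -0.17   0.012]
jar_rim 0.76 [345.0, 270.5] 984 [array([349.5, 264. ]), array([40., 41.]), np.float64(90.0)] [102.  84.  59.] [ 0.535 -0.152  0.012]
```

View pics/top1.png

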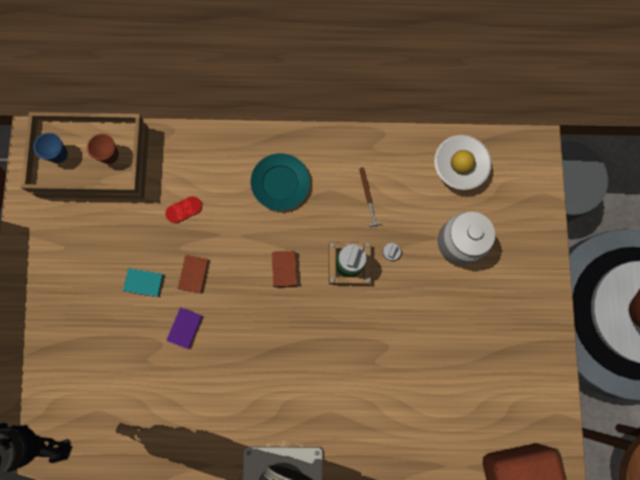

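View pics/sc1.png

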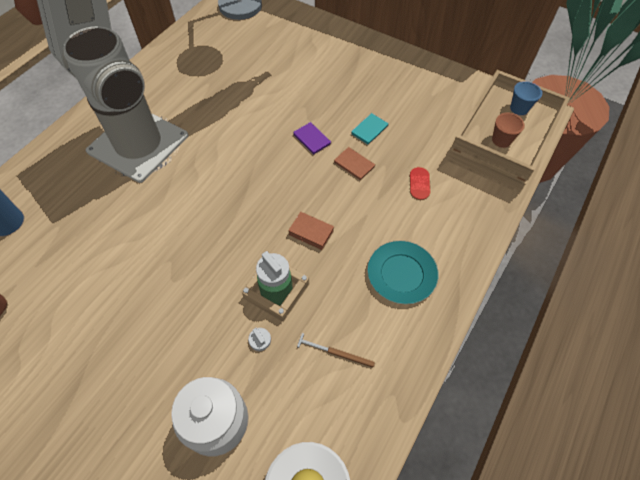

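```bash
python3 - <<'E'
from h import *
o=get_obs(); print(o['eef_pos'],R.from_quat(o['tool_rot']).as_matrix().round(3),o['clock'],o['grip_width'])
print(camera_model('wrist'))
a,c=cam('top')
print(c[0].round(3))
for t,z in [('tile_loose_mid',.012),('tile_upper_mid',.024),('cap_grip',.12)]:
    for d in masks_of(t,'top'):
        m=d['pixels'].astype(np.uint8); b=cv2.boxPoints(cv2.minAreaRect(cv2.findNonZero(m)))
        p=topl(b,c,z)[:,:2]; e=[p[1]-p[0],p[2]-p[1]]
        print(t,d['conf'],p.mean(0).round(3),[ (round(np.linalg.norm(x),3),round(np.degrees(np.arctan2(x[1],x[0])),1)) for x in e])
E
```

```text
[0.15099488 0.47661447 0.23128478] [[-0.953  0.302 -0.   ]
 [ 0.302  0.953 -0.   ]
 [ 0.    -0.    -1.   ]] 0.5 0.08543620751969164
{'fovy': 70.66103962453768, 'cx': 322.8309754644802, 'cy': 236.36952939230827, 'T_tool_cam': array([[ 2.21693786e-04, -9.66064849e-01, -2.58299552e-01,
         6.43136643e-02],
       [ 9.99999899e-01,  3.15003615e-04, -3.19861788e-04,
        -1.52576725e-04],
       [ 3.90372522e-04, -2.58299455e-01,  9.66064821e-01,
        -1.42934849e-01],
       [ 0.00000000e+00,  0.00000000e+00,  0.00000000e+00,
         1.00000000e+00]])}
[[ 0.009 -0.983  0.185  0.328]
 [-1.    -0.013 -0.022 -0.044]
 [ 0.024 -0.185 -0.982  1.469]
 [ 0.     0.     0.     1.   ]]
tile_loose_mid 0.95 [0.383 0.254] [(np.float64(0.09), np.float64(-19.0)), (np.float64(0.063), np.float64(-110.9))]
tile_loose_mid 0.62 [0.498 0.367] [(np.float64(0.06), np.float64(-6.2)), (np.float64(0.095), np.float64(-99.7))]
tile_loose_mid 0.56 [0.521 0.239] [(np.float64(0.091), np.float64(-8.7)), (np.float64(0.062), np.float64(-101.2))]
tile_upper_mid 0.66 [0.536 0.006] [(np.float64(0.064), np.float64(-89.3)), (np.float64(0.091), np.float64(-179.1))]
cap_grip 0.65 [ 0.549 -0.163] [(np.float64(0.065), np.float64(-89.2)), (np.float64(0.066), np.float64(179.6))]
cap_grip 0.5 [ 0.567 -0.258] [(np.float64(0.039), np.float64(-89.2)), (np.float64(0.037), np.float64(178.9))]
```

Top view: the loose terracotta tile is at px (194,274), the pile at (285,268), the jar with the big cap at (351,259), and the small decoy cap at (392,252). The scene view agrees. I'll move above the loose tile.

Emit:
jog_arm --deltas '[[[-48, -13, 0, 0, 0, 0, 85], [-48, -13, 0, 0, 0, 0, 85], [-48, -13, 0, 0, 0, 0, 85], [-48, -13, 0, 0, 0, 0, 85], [-48, -13, 0, 0, 0, 0, 85]]]'

```text
clock: 1.2
eef_pos: [0.3607, 0.3454, 0.2313]
tool_rot: [0.144, 0.99, 0.002, -0.0]
ft_force: [0.9, 0.5, -0.1]
grip_width: 0.0847
```

```bash
cat >> h.py <<'E'
def go(p,yaw):
    """tool-frame shift (mm) to world TCP p and tool z turn (deg) so tool y heads to yaw (deg, mod 180)"""
    o=get_obs(); M=R.from_quat(o['tool_rot']).as_matrix()
    y=np.degrees(np.arctan2(M[1,1],M[0,1])); d=(yaw-y+90)%180-90
    tilt=R.align_vectors([[0,0,-1]],[M[:,2]])[0].as_rotvec()@M
    print('shift',(M.T@(np.array(p)-o['eef_pos'])*1000).round(1),'turn z',round(-d,1),'tilt fix',np.degrees(tilt).round(2),'ytool',round(y,1),'q6',round(o['joint_pos'][5],2),'t',round(o['clock'],2),'F',np.round(o['ft_force'],1))
def rects(t,n,z,c):
    for d in masks_of(t,n):
        m=d['pixels'].astype(np.uint8); u=cv2.findContours(m,0,1)[0]; u=max(u,key=cv2.contourArea)[:,0]
        p=topl(u,c,z)[:,:2]; r=cv2.minAreaRect((p*1000).astype(np.float32)); b=cv2.boxPoints(r)/1000
        e=[b[1]-b[0],b[2]-b[1]]; L=sorted(e,key=np.linalg.norm)[::-1]
        print(t,round(d['conf'],2),np.round(d['at']),b.mean(0).round(4),[np.linalg.norm(x).round(4) for x in L],'long axis',np.degrees(np.arctan2(L[0][1],L[0][0])).round(1)%180)
E
python3 -c "
from h import *
go([.521,.239,.231],80)"
```

```text
shift [-184.   -56.1   -0. ] turn z -6.6 tilt fix [ 0.22 -0.04 -0.  ] ytool 73.4 q6 1.05 t 1.2 F [ 0.9  0.5 -0.1]
```

Emit:
jog_arm --deltas '[[[-45, -14, 0, 0, 0, 0, 85], [-45, -14, 0, 0, 0, 0, 85], [-45, -14, 0, 0, 0, 0, 85], [-45, -14, 0, 0, 0, -6, 85], [0, 0, 0, 0, 0, 0, 85]]]'

```text
clock: 1.7
eef_pos: [0.5278, 0.2312, 0.2309]
tool_rot: [0.094, 0.996, 0.003, 0.002]
ft_force: [-0.1, 0.0, -0.7]
grip_width: 0.0848
```

```bash
python3 -c "
from h import *
a,c=cam('wrist'); save('w1',a)
rects('tile_loose_mid','wrist',.012,c)
go([.521,.239,.231],80)"
```

```text
tile_loose_mid 0.92 [319.  53.] [0.3837 0.2548] [np.float32(0.0918), np.float32(0.0616)] long axis 159.7
tile_loose_mid 0.82 [444. 153.] [0.4982 0.3654] [np.float32(0.0927), np.float32(0.0597)] long axis 81.2
tile_loose_mid 0.58 [328. 198.] [0.522  0.2399] [np.float32(0.0911), np.float32(0.0609)] long axis 170.2
shift [4.2 4.5 0.2] turn z -0.7 tilt fix [0.34 0.01 0.  ] ytool 79.3 q6 0.6 t 1.8 F [-0.6  0.  -0.2]
```

View pics/w1.png

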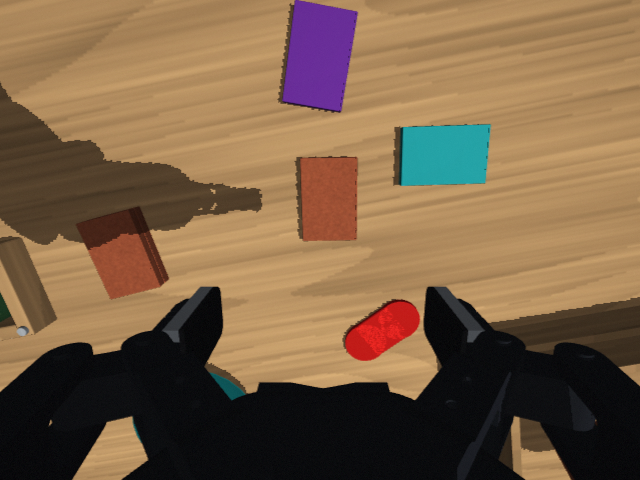

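Wrist view: terracotta tile at px (328,198), purple and turquoise decoys separate, pile at (122,252). The measured position matches the top view.

Emit:
jog_arm --deltas '[[[3.4, 5.7, 40, 0.3, 0, -0.9, 85], [0, 0, 40, 0, 0, 0, 85], [0, 0, 40, 0, 0, 0, 85], [0, 0, 40, 0, 0, 0, 85], [0, 0, 20, 0, 0, 0, 85]]]'

```text
clock: 2.3
eef_pos: [0.5213, 0.2483, 0.0526]
tool_rot: [0.082, 0.997, 0.005, 0.005]
ft_force: [-0.5, -0.1, -0.7]
grip_width: 0.0845
```

```bash
python3 -c "
from h import *
go([.522,.240,-.003],80.2)
a,c=cam('wrist'); rects('tile_loose_mid','wrist',.012,c)"
```

```text
shift [-1.5 -8.6 55.6] turn z 0.4 tilt fix [ 0.57  0.58 -0.  ] ytool 80.6 q6 0.61 t 2.3 F [-0.5 -0.1 -0.7]
tile_loose_mid 0.66 [284.  42.] [0.4058 0.247 ] [np.float32(0.0598), np.float32(0.0444)] long axis 69.9
tile_loose_mid 0.62 [310. 256.] [0.521  0.2397] [np.float32(0.0915), np.float32(0.0606)] long axis 170.1
```

Emit:
jog_arm --deltas '[[[-1, -8, 20, 0.5, 0.5, 0.4, 85], [0, 0, 0, 0, 0, 0, 85], [0, 0, 0, 0, 0, 0, 85]]]'

```text
clock: 2.7
eef_pos: [0.521, 0.244, 0.0369]
tool_rot: [0.083, 0.997, 0.002, 0.002]
ft_force: [-0.2, 0.8, 0.2]
grip_width: 0.0851
```

```bash
python3 -c "
from h import *
go([.5215,.240,-.003],80.2)"
```

```text
shift [-1.  -4.  39.9] turn z 0.2 tilt fix [ 0.2   0.21 -0.  ] ytool 80.4 q6 0.6 t 2.7 F [-0.2  0.8  0.2]
```

Emit:
jog_arm --deltas '[[[-1, -4, 20, 0.2, 0.2, 0.2, 85], [0, -1, 14, 0, 0, 0, 85], [0, 0, 5, 0, 0, 0, 85], [0, 0, 0, 0, 0, 0, 85], [0, 0, 0, 0, 0, 0, 85]]]'

```text
clock: 3.2
eef_pos: [0.5273, 0.2445, 0.0077]
tool_rot: [0.084, 0.996, 0.005, 0.008]
ft_force: [0.4, -0.4, 0.1]
grip_width: 0.0849
```

```bash
python3 -c "
from h import *
go([.5215,.240,-.003],80.2)"
```

```text
shift [ 5.2 -5.5 10.6] turn z 0.2 tilt fix [0.63 0.84 0.  ] ytool 80.4 q6 0.6 t 3.2 F [ 0.4 -0.4  0.1]
```

Emit:
jog_arm --deltas '[[[5, -5.5, 3, 0.6, 0.8, 0.2, 85], [0, 0, 3, 0, 0, 0, 85]]]'

```text
clock: 3.4
eef_pos: [0.5226, 0.2405, 0.0038]
tool_rot: [0.086, 0.996, 0.001, 0.002]
ft_force: [0.0, -0.1, -0.3]
grip_width: 0.0849
```

```bash
python3 -c "
from h import *
go([.5215,.240,-.003],80.2)"
```

```text
shift [ 1.  -0.7  6.8] turn z -0.0 tilt fix [0.12 0.17 0.  ] ytool 80.2 q6 0.6 t 3.4 F [ 0.  -0.1 -0.3]
```

Emit:
jog_arm --deltas '[[[1, -0.7, 6.5, 0.1, 0.2, 0, 85], [0, 0, 0, 0, 0, 0, 70], [0, 0, 0, 0, 0, 0, 60], [0, 0, 0, 0, 0, 0, 45], [0, 0, 0, 0, 0, 0, 45]]]'

```text
clock: 3.9
eef_pos: [0.5217, 0.24, -0.0028]
tool_rot: [0.086, 0.996, 0.0, -0.0]
ft_force: [-0.2, -0.3, -0.5]
grip_width: 0.0583
```

Emit:
jog_arm --deltas '[[[0, 0, 0, 0, 0, 0, 40], [0, 0, 0, 0, 0, 0, 40], [0, 0, 0, 0, 0, 0, 40]]]'

```text
clock: 4.2
eef_pos: [0.5217, 0.24, -0.0028]
tool_rot: [0.086, 0.996, 0.0, -0.0]
ft_force: [0.1, 0.3, 1.3]
grip_width: 0.058
```

```bash
python3 -c "
from h import *
go([.5215,.240,.1],80.2)
a,c=cam('wrist'); save('w2',a)"
```

```text
shift [   0.2   -0.  -102.8] turn z -0.0 tilt fix [ 0.04 -0.03  0.  ] ytool 80.2 q6 0.6 t 4.2 F [0.1 0.3 1.3]
```

View pics/w2.png

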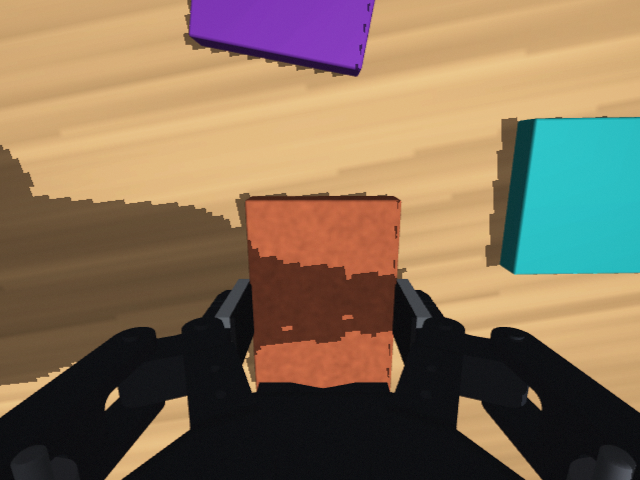

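The tile sits well between the pads at px (320,290), width 58 mm. I'll lift it and carry it towards the pile.

Emit:
jog_arm --deltas '[[[0, 0, -25, 0, 0, 0, 40], [0, 0, -40, 0, 0, 0, 40], [0, 0, -40, 0, 0, -4, 40], [0, -30, -40, 0, 0, -4, 40], [0, -40, 0, 0, 0, 0, 40]]]'

```text
clock: 4.75
eef_pos: [0.5159, 0.1717, 0.1428]
tool_rot: [0.009, 1.0, -0.001, -0.004]
ft_force: [2.2, -0.4, -0.7]
grip_width: 0.0581
```

Emit:
jog_arm --deltas '[[[0, -20, 0, 0, 0, 0, 40], [0, 0, 0, 0, 0, 0, 40], [0, 0, 0, 0, 0, 0, 40]]]'

```text
clock: 5.05
eef_pos: [0.5154, 0.1472, 0.1443]
tool_rot: [0.012, 1.0, -0.002, -0.003]
ft_force: [0.4, 0.8, -1.7]
grip_width: 0.0582
```

```bash
python3 -c "
from h import *
a,c=cam('wrist'); save('w3',a)
rects('tile_upper_mid','wrist',.024,c)
go([.536,.006,.1],90)
a,c=cam('top'); rects('tile_upper_mid','top',.024,c)
"
```

```text
tile_upper_mid 0.73 [154. 256.] [0.5364 0.0071] [np.float32(0.0915), np.float32(0.0645)] long axis 4.3
shift [ -24.1 -141.2   44.3] turn z -1.3 tilt fix [-0.21 -0.35 -0.  ] ytool 88.7 q6 0.3 t 5.15 F [ 0.1 -0.3 -1.5]
tile_upper_mid 0.63 [284. 267.] [0.5359 0.0038] [np.float32(0.092), np.float32(0.062)] long axis 3.7
```

View pics/w3.png

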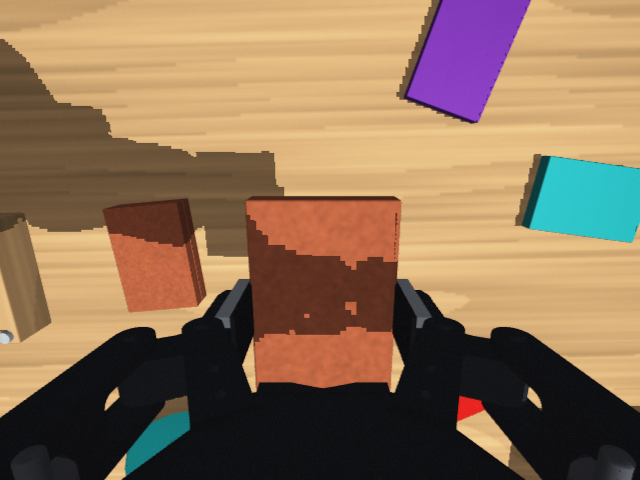

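```bash
python3 - <<'E'
from h import *
o=get_obs(); a,c=cam('wrist')
im=cv2.resize(a[180:330,80:230],None,fx=4,fy=4,interpolation=cv2.INTER_CUBIC); save('w3c',im)
for n,pc,t in [('pile',[.536,.005,.024],0)]:
  for ang in (0,3,6):
    A=np.radians(ang); Rm=np.array([[np.cos(A),-np.sin(A)],[np.sin(A),np.cos(A)]])
    q=np.array([[.045,.03],[.045,-.03],[-.045,-.03],[-.045,.03]])@Rm.T+pc[:2]
    print(ang,proj(np.c_[q,np.full(4,.024)],c).round(1).tolist())
z=o['eef_pos'][2]+.0028+.012
print('held', (topl([[247,199],[400,199],[387,386],[258,386]],c,z)[:,:2]-o['eef_pos'][:2]).round(4).tolist())
E
```

```text
0 [[192.6, 307.9], [122.5, 309.1], [103.0, 204.6], [179.0, 203.0]]
3 [[195.1, 306.1], [125.6, 310.7], [100.5, 206.7], [175.7, 201.2]]
6 [[197.5, 304.1], [128.8, 312.1], [98.1, 208.9], [172.4, 199.5]]
held [[-0.0453, -0.0283], [-0.0441, 0.03], [0.039, 0.0272], [0.038, -0.03]]
```

View pics/w3c.png

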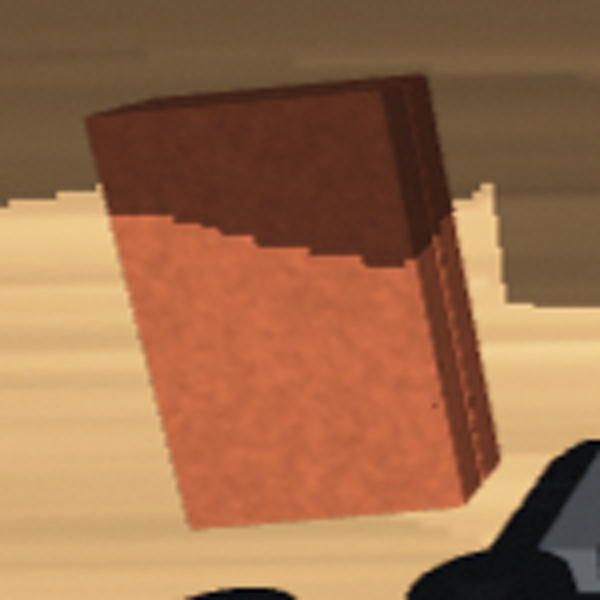

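```bash
python3 - <<'E'
from h import *
a,c=cam('wrist')
p=topl([[101.3,209.5],[175.8,202.5],[195.8,306.5],[127.5,312]],c,.024)[:,:2]
print(p.round(4),p.mean(0))
for i,j in [(0,3),(1,2)]: d=p[j]-p[i]; print(np.degrees(np.arctan2(d[1],d[0])),np.linalg.norm(d))
for i,j in [(0,1),(3,2)]: d=p[j]-p[i]; print(np.degrees(np.arctan2(d[1],d[0]))-90,np.linalg.norm(d))
go([*p.mean(0),.06],94)
E
```

```text
[[ 0.4949 -0.0271]
 [ 0.4906  0.0325]
 [ 0.5798  0.0379]
 [ 0.5838 -0.0212]] [0.53726525 0.00554249]
3.7983991428152346 0.08908545589173893
3.4486831904807698 0.08938170601017627
4.160830415491347 0.05978181621225459
3.8792324395985815 0.05923512385974528
shift [ -25.5 -141.9   84.3] turn z -5.2 tilt fix [-0.21 -0.35  0.  ] ytool 88.8 q6 0.3 t 5.35 F [-0.5  0.1 -0.8]
```

Emit:
jog_arm --deltas '[[[-8, -35, 0, -0.2, -0.3, -5, 40], [-8, -35, 0, 0, 0, 0, 40], [-6, -35, 20, 0, 0, 0, 40], [-5, -30, 20, 0, 0, 0, 40], [0, 0, 10, 0, 0, 0, 40]]]'

```text
clock: 5.85
eef_pos: [0.5527, 0.0157, 0.0933]
tool_rot: [-0.04, 0.999, 0.0, 0.002]
ft_force: [0.5, 0.0, -1.4]
grip_width: 0.0579
```

```bash
python3 -c "
from h import *
go([.537,.005,.0215],93.8)"
```

```text
shift [16.8 -9.5 71.7] turn z 0.8 tilt fix [0.04 0.25 0.  ] ytool 94.6 q6 -0.05 t 5.85 F [ 0.5  0.  -1.4]
```

Emit:
jog_arm --deltas '[[[14, -8, 12, 0, 0.2, 0.8, 40], [2, -1, 12, 0, 0, 0, 40], [0, 0, 8, 0, 0, 0, 40], [0, 0, 0, 0, 0, 0, 40]]]'

```text
clock: 6.25
eef_pos: [0.5358, 0.0072, 0.0571]
tool_rot: [-0.033, 0.999, 0.001, -0.002]
ft_force: [-0.9, 1.0, -0.6]
grip_width: 0.0583
```

```bash
python3 -c "
from h import *
go([.537,.005,.0215],93.8)"
```

```text
shift [-1.2 -2.4 35.6] turn z 0.0 tilt fix [ 0.14 -0.24 -0.  ] ytool 93.8 q6 -0.05 t 6.25 F [-0.9  1.  -0.6]
```

Emit:
jog_arm --deltas '[[[-1, -2.4, 12, 0.1, -0.2, 0, 40], [0, 0, 10, 0, 0, 0, 40], [0, 0, 4, 0, 0, 0, 40]]]'

```text
clock: 6.55
eef_pos: [0.5393, 0.0073, 0.032]
tool_rot: [-0.035, 0.999, 0.001, 0.002]
ft_force: [-0.5, -0.3, -0.9]
grip_width: 0.058
```

```bash
python3 -c "
from h import *
go([.537,.005,.0215],93.8)"
```

```text
shift [ 2.5 -2.1 10.5] turn z 0.2 tilt fix [0.06 0.2  0.  ] ytool 94.0 q6 -0.06 t 6.55 F [-0.5 -0.3 -0.9]
```

Emit:
jog_arm --deltas '[[[2.3, -2, 3.5, 0, 0.2, 0.2, 40], [0.2, -0.2, 3, 0, 0, 0, 40], [0, 0, 1.5, 0, 0, 0, 40]]]'

```text
clock: 6.85
eef_pos: [0.5374, 0.0056, 0.0239]
tool_rot: [-0.034, 0.999, 0.001, 0.0]
ft_force: [0.3, 0.1, -0.1]
grip_width: 0.0585
```

```bash
python3 -c "
from h import *
go([.537,.005,.0215],93.8)"
```

```text
shift [ 0.4 -0.6  2.4] turn z 0.1 tilt fix [0.07 0.02 0.  ] ytool 93.9 q6 -0.06 t 6.85 F [ 0.3  0.1 -0.1]
```

Emit:
jog_arm --deltas '[[[0.4, -0.5, 2, 0, 0, 0, 40], [0, 0, 0.6, 0, 0, 0, 40], [0, 0, 0, 0, 0, 0, 40]]]'

```text
clock: 7.15
eef_pos: [0.5374, 0.005, 0.0215]
tool_rot: [-0.034, 0.999, 0.001, 0.001]
ft_force: [-0.2, 0.2, -0.8]
grip_width: 0.0584
```

Emit:
jog_arm --deltas '[[[0, 0, 0.8, 0, 0, 0, 40], [0, 0, 0, 0, 0, 0, 40]]]'

```text
clock: 7.35
eef_pos: [0.5377, 0.0049, 0.0214]
tool_rot: [-0.034, 0.999, 0.001, 0.001]
ft_force: [0.4, 0.0, -0.7]
grip_width: 0.0582
```

Emit:
jog_arm --deltas '[[[0, 0, 0, 0, 0, 0, 64], [0, 0, 0, 0, 0, 0, 72], [0, 0, 0, 0, 0, 0, 80], [0, 0, 0, 0, 0, 0, 85], [0, 0, -8, 0, 0, 0, 85]]]'

```text
clock: 7.85
eef_pos: [0.5376, 0.0049, 0.0293]
tool_rot: [-0.034, 0.999, 0.001, 0.001]
ft_force: [-0.9, 1.0, -0.1]
grip_width: 0.0847
```

Emit:
jog_arm --deltas '[[[0, 0, -30, 0, 0, 0, 85], [0, 0, -40, 0, 0, 0, 85], [0, 0, -40, 0, 0, 0, 85], [10, 0, -40, 0, 0, 0, 85], [10, 0, -30, 0, 0, 0, 85]]]'

```text
clock: 8.35
eef_pos: [0.5145, 0.0033, 0.2135]
tool_rot: [-0.034, 0.999, 0.001, -0.004]
ft_force: [0.4, -0.4, -0.1]
grip_width: 0.085
```

```bash
python3 -c "
from h import *
a,c=cam('wrist'); save('w4',a)
rects('tile_loose_mid','wrist',.036,c)
for t in ['cap_grip','jar_rim']:
  rects(t,'wrist',.13,c)
go([.55,-.163,.22],93.8)"
```

```text
tile_loose_mid 0.8 [594.  95.] [0.3886 0.234 ] [np.float32(0.0867), np.float32(0.0616)] long axis 160.0
tile_loose_mid 0.63 [319. 237.] [0.5381 0.0038] [np.float32(0.0904), np.float32(0.0603)] long axis 3.9
cap_grip 0.75 [105. 271.] [ 0.5452 -0.1546] [np.float32(0.0831), np.float32(0.0618)] long axis 106.4
cap_grip 0.71 [ 46. 261.] [ 0.5397 -0.1897] [np.float32(0.0391), np.float32(0.0186)] long axis 164.1
jar_rim 0.58 [170. 223.] [ 0.5201 -0.1124] [np.float32(0.0825), np.float32(0.0789)] long axis 89.3
jar_rim 0.21 [100. 268.] [ 0.5453 -0.1549] [np.float32(0.0842), np.float32(0.0628)] long axis 106.9
shift [ -24.1 -168.3   -8.8] turn z 0.1 tilt fix [ 0.1  -0.42  0.  ] ytool 93.9 q6 -0.06 t 8.55 F [-0.5  0.4 -0. ]
```

View pics/w4.png

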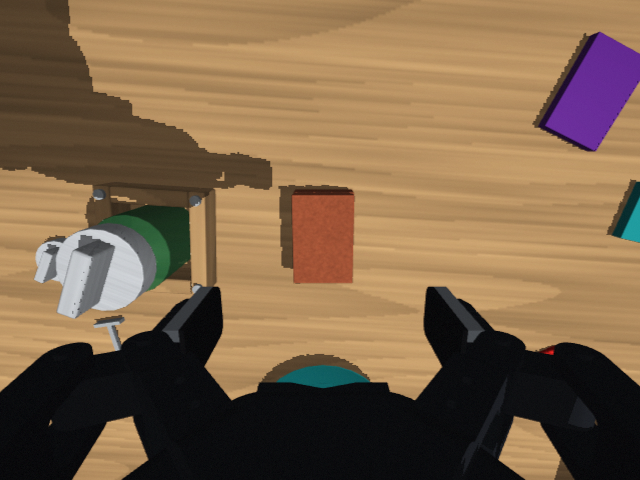

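Wrist view: the tile lies square on the pile at px (322,237), measured (0.538, 0.004), 3.9°. The big cap is at (105,270) with its bar slanted. Next I'll go above the cap.

Emit:
jog_arm --deltas '[[[-8, -40, -15, 0, 0, 0, 85], [-7, -40, -15, 0, 0, 0, 85], [-6, -40, 0, 0, 0, 0, 85], [-5, -35, 0, 0, 0, 0, 85], [0, 0, 0, 0, 0, 8, 85]]]'

```text
clock: 9.05
eef_pos: [0.5497, -0.1525, 0.2339]
tool_rot: [0.035, 0.999, 0.001, -0.01]
ft_force: [-0.9, 0.1, -0.6]
grip_width: 0.0851
```

Emit:
jog_arm --deltas '[[[0, 0, 0, 0, 0, 8, 85], [0, 0, 0, 0, 0, 8, 85], [0, 0, 0, 0, 0, 6, 85], [0, 0, 0, 0, 0, 0, 85], [0, 0, 0, 0, 0, 0, 85]]]'

```text
clock: 9.55
eef_pos: [0.5462, -0.1543, 0.2234]
tool_rot: [0.234, 0.972, -0.0, -0.02]
ft_force: [-0.3, -0.4, -0.3]
grip_width: 0.0849
```

```bash
python3 -c "
from h import *
a,c=cam('wrist'); save('w5',a)
rects('cap_grip','wrist',.116,c)
print(proj([[.549,-.163,.116],[.549,-.163,.144]],c))
go([.549,-.163,.22],60)"
```

```text
cap_grip 0.83 [243. 294.] [ 0.5584 -0.2313] [np.float32(0.0354), np.float32(0.0322)] long axis 104.1
cap_grip 0.78 [316. 250.] [ 0.5511 -0.1632] [np.float32(0.0664), np.float32(0.0659)] long axis 107.7
[[315.90457529 246.33917726]
 [314.69286828 256.47527859]]
shift [-6.5 -6.5  3.6] turn z 2.9 tilt fix [-0.55 -2.17 -0.  ] ytool 62.9 q6 0.2 t 9.65 F [-0.9 -0.1  0.1]
```

View pics/w5.png

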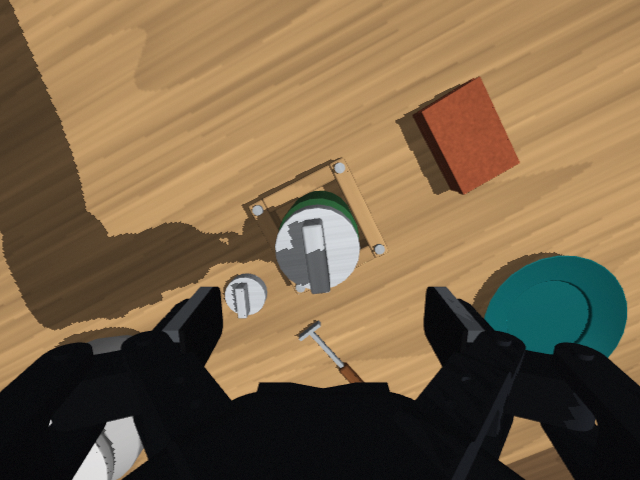

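```bash
python3 -c "
from h import *
a,c=cam('wrist')
p=topl([[303,222],[323,220],[330,291],[310,293]],c,.144)[:,:2]
print(p.round(4),p.mean(0))
for i,j in [(0,3),(1,2)]: d=p[j]-p[i]; print(np.degrees(np.arctan2(d[1],d[0])),np.linalg.norm(d))
go([.55,-.163,.22],60)
a,c=cam('top'); rects('cap_grip','top',.12,c)
cv2.imwrite('pics/c5.png',cv2.resize(cam('wrist')[0][190:310,260:380],None,fx=5,fy=5)[:,:,::-1])"
```

```text
[[ 0.5241 -0.1589]
 [ 0.529  -0.1463]
 [ 0.5767 -0.165 ]
 [ 0.5716 -0.1784]] [ 0.55035066 -0.16213745]
-22.268449202862474 0.051299777769181695
-21.519762616700405 0.05118822651720879
shift [-7.2 -6.2  4. ] turn z 2.9 tilt fix [-0.54 -2.11 -0.  ] ytool 62.9 q6 0.2 t 9.7 F [0.3 0.1 0.2]
cap_grip 0.53 [398. 253.] [ 0.5647 -0.2728] [np.float32(0.0272), np.float32(0.0097)] long axis 179.0
```

View pics/c5.png

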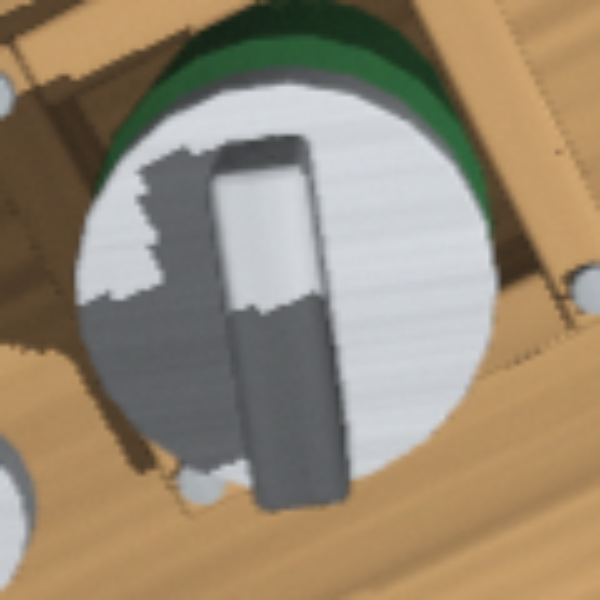

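Close crop: large cap on the jar, with the bar running from px (313,223) to (320,290), heading -22°, centred at about (0.550,-0.163). I'll align across the bar.

Emit:
jog_arm --deltas '[[[-7, -6, 0, -0.5, -2.1, -5.1, 85], [0, 0, 15, 0, 0, 0, 60], [0, 0, 15, 0, 0, 0, 60], [0, 0, 10, 0, 0, 0, 60], [0, 0, 0, 0, 0, 0, 60]]]'

```text
clock: 10.35
eef_pos: [0.5519, -0.1631, 0.1857]
tool_rot: [0.188, 0.982, 0.0, 0.004]
ft_force: [-0.4, 0.3, -0.7]
grip_width: 0.0598
```

```bash
python3 -c "
from h import *
go([.5502,-.1627,.120],68)"
```

```text
shift [ 2.2 -0.4 65.7] turn z 0.3 tilt fix [ 0.11  0.42 -0.  ] ytool 68.3 q6 0.09 t 10.35 F [-0.4  0.3 -0.7]
```

Emit:
jog_arm --deltas '[[[2, -0.4, 15, 0.1, 0.4, 0.3, 60], [0, 0, 15, 0, 0, 0, 50], [0, 0, 12, 0, 0, 0, 50], [0, 0, 5, 0, 0, 0, 50], [0, 0, 0, 0, 0, 0, 50]]]'

```text
clock: 10.85
eef_pos: [0.5506, -0.1627, 0.1364]
tool_rot: [0.191, 0.982, -0.0, 0.001]
ft_force: [-0.7, -0.5, 0.6]
grip_width: 0.0502
```

```bash
python3 -c "
from h import *
go([.5502,-.1627,.120],68)"
```

```text
shift [ 0.4 -0.2 16.4] turn z 0.0 tilt fix [0.01 0.07 0.  ] ytool 68.0 q6 0.1 t 10.85 F [-0.7 -0.5  0.6]
```

Emit:
jog_arm --deltas '[[[0.4, -0.2, 9, 0, 0.1, 0, 50], [0, 0, 6.5, 0, 0, 0, 40], [0, 0, 0, 0, 0, 0, 25], [0, 0, 0, 0, 0, 0, 10], [0, 0, 0, 0, 0, 0, 0]]]'

```text
clock: 11.35
eef_pos: [0.5511, -0.163, 0.121]
tool_rot: [0.191, 0.982, -0.0, 0.001]
ft_force: [0.4, -0.4, -1.3]
grip_width: 0.0124
```

Emit:
jog_arm --deltas '[[[0, 0, 0, 0, 0, 0, 0], [0, 0, 0, 0, 0, 0, 0], [0, 0, 0, 0, 0, 0, 0]]]'

```text
clock: 11.65
eef_pos: [0.551, -0.163, 0.121]
tool_rot: [0.191, 0.982, -0.0, 0.001]
ft_force: [-1.3, 0.5, -1.5]
grip_width: 0.0128
```

Emit:
jog_arm --deltas '[[[0, 0, 0, 0, 0, -7, 0], [0, 0, 0, 0, 0, -7, 0], [0, 0, 0, 0, 0, -7, 0], [0, 0, 0, 0, 0, -7, 0], [0, 0, 0, 0, 0, 0, 0]]]'

```text
clock: 12.15
eef_pos: [0.5507, -0.1629, 0.1207]
tool_rot: [-0.062, 0.998, -0.0, 0.0]
ft_force: [-0.8, -0.4, -0.4]
grip_width: 0.0132
```

```bash
python3 -c "
from h import *
go([.551,-.163,.121],68);o=get_obs();print(o['ft_torque'],o['grip_width'],o['tau'])"
```

```text
shift [-0.3 -0.2 -0.3] turn z 29.1 tilt fix [-0.01  0.04 -0.  ] ytool 97.1 q6 -0.41 t 12.15 F [-0.8 -0.4 -0.4]
[0.07423682 0.00556583 0.00302762] 0.013191879632928642 [-3.35304132e-03 -4.62850499e+01  2.40868539e+01 -3.14532453e-02
 -1.10848984e-02 -4.99772262e-01]
```

Emit:
jog_arm --deltas '[[[0, 0, 0, 0, 0, -6, 0], [0, 0, 0, 0, 0, -6, 0], [0, 0, 0, 0, 0, -6, 0]]]'

```text
clock: 12.45
eef_pos: [0.5508, -0.1629, 0.1207]
tool_rot: [-0.218, 0.976, -0.0, 0.0]
ft_force: [1.1, -0.4, -1.7]
grip_width: 0.0132
```

```bash
python3 -c "
from h import *
go([.551,-.163,.121],68);o=get_obs();print(o['ft_torque'],o['grip_width'])"
```

```text
shift [-0.1 -0.2 -0.3] turn z 47.2 tilt fix [-0.03  0.04  0.  ] ytool 115.2 q6 -0.73 t 12.45 F [ 1.1 -0.4 -1.7]
[0.00663969 0.00741102 0.03778521] 0.013229220108982488
```

Emit:
jog_arm --deltas '[[[0, 0, 0, 0, 0, -6, 0], [0, 0, 0, 0, 0, -6, 0], [0, 0, 0, 0, 0, -5, 0]]]'

```text
clock: 12.75
eef_pos: [0.5508, -0.1629, 0.1207]
tool_rot: [-0.362, 0.932, -0.0, 0.0]
ft_force: [-0.1, -0.1, -1.5]
grip_width: 0.0131
```

```bash
python3 -c "
from h import *
go([.551,-.163,.121],68);o=get_obs();print(o['ft_torque'],o['grip_width'])"
```

```text
shift [-0.1 -0.2 -0.3] turn z 64.5 tilt fix [-0.04  0.04 -0.  ] ytool 132.5 q6 -1.03 t 12.75 F [-0.1 -0.1 -1.5]
[-0.03187677 -0.04539967  0.02238253] 0.013101121646687724
```

Emit:
jog_arm --deltas '[[[0, 0, 0, 0, 0, -5, 0], [0, 0, 0, 0, 0, -5, 0], [0, 0, 0, 0, 0, -4, 0]]]'

```text
clock: 13.05
eef_pos: [0.5509, -0.1628, 0.1207]
tool_rot: [-0.474, 0.881, -0.0, 0.001]
ft_force: [0.4, 0.5, -1.4]
grip_width: 0.0129
```

```bash
python3 -c "
from h import *
go([.551,-.163,.121],68);o=get_obs();print(o['ft_torque'],o['grip_width'])"
```

```text
shift [ 0.1 -0.2 -0.3] turn z 78.5 tilt fix [-0.05  0.04  0.  ] ytool 146.5 q6 -1.27 t 13.05 F [ 0.4  0.5 -1.4]
[ 0.01626091 -0.01896686 -0.40362694] 0.012914274520300292
```

Torque is rising, so this is the anticlockwise stop. I'll test with a small lift.

Emit:
jog_arm --deltas '[[[0, 0, -2, 0, 0, 0, 0], [0, 0, -2, 0, 0, 0, 0], [0, 0, -2, 0, 0, 0, 0]]]'

```text
clock: 13.35
eef_pos: [0.5508, -0.1627, 0.1253]
tool_rot: [-0.47, 0.883, 0.0, 0.0]
ft_force: [1.0, -0.6, -4.6]
grip_width: 0.0128
```

```bash
python3 -c "
from h import *
go([.551,-.163,.121],68);o=get_obs();print(o['ft_torque'],o['grip_width'])
a,c=cam('wrist'); save('w6',a)"
```

```text
shift [ 0.1 -0.3  4.3] turn z 78.1 tilt fix [ 0.03  0.03 -0.  ] ytool 146.1 q6 -1.27 t 13.35 F [ 1.  -0.6 -4.6]
[-0.08842011 -0.35850596 -0.15464841] 0.012837026483156039
```

View pics/w6.png

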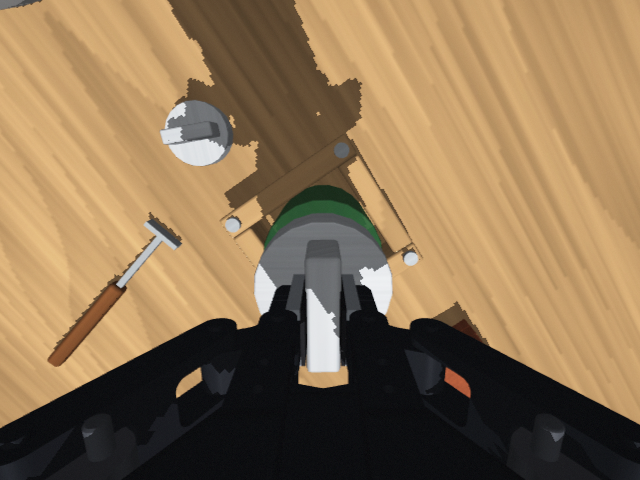

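The bar is still in line with the jaws at px (322,300), so the cap turned with the gripper. I'll continue the lift carefully.

Emit:
jog_arm --deltas '[[[0, 0, -2, 0, 0, 0, 0], [0, 0, -2, 0, 0, 0, 0], [0, 0, 0, 0, 0, 0, 0]]]'

```text
clock: 13.7
eef_pos: [0.5509, -0.1627, 0.1301]
tool_rot: [-0.469, 0.883, 0.0, 0.0]
ft_force: [-0.4, 0.2, -3.3]
grip_width: 0.0127
```

```bash
python3 -c "
from h import *
go([.551,-.163,.121],68);o=get_obs();print(o['ft_torque'],o['grip_width'])"
```

```text
shift [ 0.2 -0.2  9.1] turn z 78.0 tilt fix [0.02 0.04 0.  ] ytool 146.0 q6 -1.26 t 13.7 F [-0.4  0.2 -3.3]
[-0.03779937 -0.19955948 -0.09517519] 0.0127033446659193
```

Force stays low and the cap is rising, so it's coming free.

Emit:
jog_arm --deltas '[[[0, 0, -6, 0, 0, 0, 0], [0, 0, -8, 0, 0, 0, 0], [0, 0, -8, 0, 0, 0, 0], [0, 0, -8, 0, 0, 0, 0], [0, 0, -6, 0, 0, 0, 0]]]'

```text
clock: 14.2
eef_pos: [0.5506, -0.1628, 0.1708]
tool_rot: [-0.47, 0.883, -0.0, 0.0]
ft_force: [0.0, -1.3, -2.3]
grip_width: 0.0129
```

Emit:
jog_arm --deltas '[[[0, 0, -2, 0, 0, 0, 0], [0, 0, 0, 0, 0, 0, 0], [0, 0, 0, 0, 0, 0, 0], [0, 0, 0, 0, 0, 0, 0]]]'

```text
clock: 14.6
eef_pos: [0.5512, -0.163, 0.1748]
tool_rot: [-0.47, 0.883, -0.001, 0.001]
ft_force: [-1.0, -0.1, -0.8]
grip_width: 0.0129
```

```bash
python3 -c "
from h import *
go([.551,-.163,.166],146);o=get_obs();print(o['ft_torque'],o['grip_width'])
a,c=cam('scene'); b=cv2.resize(a[190:350,200:360],None,fx=3.7,fy=3.7)
a,c=cam('top'); rects('tile_loose_mid','top',.036,c); rects('tile_upper_mid','top',.024,c)
save('s7',b)"
```

```text
shift [0.2 0.2 8.8] turn z 0.0 tilt fix [-0.19  0.08  0.  ] ytool 146.0 q6 -1.27 t 14.6 F [-1.  -0.1 -0.8]
[ 0.00140591  0.02914313 -0.00634472] 0.012907681656598962
tile_loose_mid 0.95 [143. 282.] [0.4951 0.3586] [np.float32(0.0917), np.float32(0.0619)] long axis 82.0
tile_loose_mid 0.58 [285. 269.] [0.5378 0.0046] [np.float32(0.0909), np.float32(0.0596)] long axis 4.3
tile_loose_mid 0.56 [184. 325.] [0.382 0.249] [np.float32(0.0883), np.float32(0.0616)] long axis 159.5
```

View pics/s7.png

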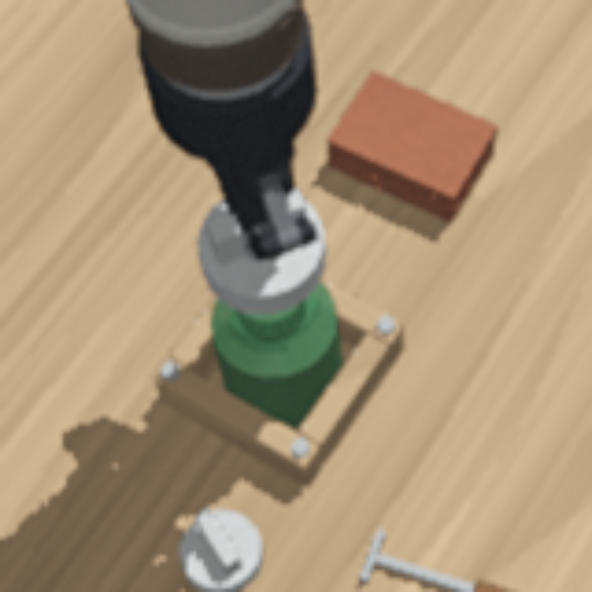

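Scene crop: the cap is held in the fingers, level, above the open jar neck, and the three-tile pile is square. I'll check the height numerically before handing in.

```bash
python3 -c "
from h import *
a,c=cam('scene')
print('cap-top-centre px if lifted 54/40/30mm',[proj([.551,-.163,.116+d],c)[0].round(1).tolist() for d in (.054,.04,.03)])
for d in masks_of('cap_grip','scene'): print(d['conf'],d['at'],np.argwhere(d['pixels']).min(0),np.argwhere(d['pixels']).max(0))
t=np.linspace(0,6.28,100)
for d in (.054,.04,.03): print(d,proj(np.c_[.551+.033*np.cos(t),-.163+.033*np.sin(t),np.full(100,.094+d)],c)[:,1].max())
"
```

```text
cap-top-centre px if lifted 54/40/30mm [[270.4, 253.4], [271.0, 256.9], [271.4, 259.3]]
0.74 [269.7, 265.5] [242 254] [273 287]
0.56 [261.1, 340.1] [328 249] [349 270]
0.054 273.9976478772212
0.04 277.20549063724474
0.03 279.44609768221966
```

```bash
python3 -c "
from workcell import job_done; print(job_done())"
```

```text
the job is handed in; nothing more can be done
None
```

I laid the loose terracotta tile squarely on the pile and let it go. Then I took the cap off the jar and handed the job in at about 15 s of the 54 s allowed. The system reports no verdict.

- **Tile:** the last top-camera check put it at (0.538, 0.005) m, turned 4.3°. I had measured the pile at (0.537, 0.0055) m and 3.8°, so they agree to about 1 mm and 0.5°.
- **Cap:** I turned it anticlockwise by about 78° until the torque rose, and it then lifted off without needing the other direction. It is held level over the jar axis. The arm rose 54 mm, and the cap's lower edge in the scene picture agrees, putting it about 36 mm above the rim.
- **Failed check:** in that same top view, the network did not report the two lower tiles under their own name. I judged the pile's squareness from the top tile's outline and the scene picture.
- **Not measured:** I did not measure the plate, rib and trimming tool again at the end. The arm never went near them and no unexpected forces showed up.

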